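# Hold a spring clip open around a stock card

### The arm

A 6-joint arm with a two-finger parallel gripper is mounted at the origin on the work surface. World frame = base frame: x ahead of the robot, y to its left, z up, the work surface at z = 0. Lengths are in m, angles in rad, forces in N, time in s.
With the tool pointing down it reaches from about 0.3 to 0.875 m from the base axis. Payload 6.4 kg.
Tool frame: the origin (TCP) lies midway between the tips of the shut fingers; the grasp point (between the pads) lies 19 mm behind it; z points along the fingers, y is the direction in which the jaws open and shut (so a half turn about z gives the same grasp; the last joint's range is limited). The gripper opens to 85 mm and grips with 20 to 120 N. Pads are 22 mm wide; open, the fingers measure 114 mm over their backs; the gripper's body (76 mm by 85 mm) begins 54 mm behind the grasp point. The pads swing forward as they close: fully open they stand 13 mm farther back than shut.
Start: joints at [0.903, 0.181, 1.607, -0, 1.354, -0.206], TCP at [0.256, 0.515, 0.231] pointing down, gripper open.
Joint ranges: [-2.99, 2.99], [-0.89, 2.07], [0.3, 2.58], [-1.14, 4.28], [0, 2.63], [-3.12, 3.12]. Speed limits (rad/s): [2.57, 2.57, 3.01, 3.14, 3.14, 3.14].

### API

Orientations are given as a unit quaternion [w, x, y, z].
In Python, from bench import ctrl, optics, ticket gives the robot as it stands. The module is installed in compiled form; this text tells all that it offers.
- The arm moves only by the tool step_arm, never from a script. Its argument "targets" is text: rows parted by semicolons, each of 6 numbers parted by spaces: the shift along the tool's x, y, z in mm, then the turn, a rotation vector about the tool's x, y, z in rad. In form: dx dy dz rx ry rz; .... A call has 1 to 8 rows; each row is the pose to reach, as a shift and turn from the pose commanded when the call began, along the tool's axes at that moment; what a row does not reach only later rows make up. A row lasts 1/8 s, in which the tool goes at most 62.5 mm and 10.7 degrees, less where a joint would pass 70% of its speed; a pose out of reach is approached as far as the arm can. A call with a gripper value outside its range is refused whole. "grip" is the opening in per cent of the stroke, from 0 (shut) to 100 (fully open), set as the call begins (left out, the last holds). The fingers move at their own pace and stop on an object; the grip force is fixed at half the most. Time passes only in rows, so rows that repeat a pose let the fingers close. It gives the time, the measured TCP pose, the force and the opening at its end, in the units of the state.
- ctrl.get_obs(): the state, without advancing time (a new reading comes with each control period).
- optics.camera(name): name is "side" or "top" or "wrist"; returns a dict with "image" (384x512x3 uint8, red, green, blue), "mtx" (3x3 intrinsics, pixels), "xyz" and "orientation" of the camera in the world. Camera axes: x right, y up, looking along -z (the intrinsics and any distortion apply to the point x, -y, -z); pixel columns grow to the right and rows downward; lengths in m; the calibration is good to about 2 mm. A picture is of the moment at which its call begins. There is no depth.
- ticket.hand_in(): hands the job in, once; it reports no verdict.
The state is a dict: "time_s": time; "q": joint angles; "dq": joint speeds; "joint_efforts": joint torques, N m; "eef_pos": TCP position; "eef_rot": TCP orientation; "wrist_force": force on the tool from outside, world axes, zero at the start; "torque": the same for the moment, N m; "opening": opening from 0.0 (shut) to 1.0 (fully open).
Only numpy, scipy, OpenCV 4.12 (cv2) and the standard library are available. Lean on these libraries where they do the work, as an engineer would, in place of code of your own. Each camera call takes 0.05 s, during which the arm holds its last target.

### The job

Pull the top drawer of the two-drawer unit all the way out to its stop and leave it out, then take the spring clip lying in it by its two handles and squeeze them so that the jaws open wide against the spring. Bring the open clip to the card standing in its stand and finish while still holding it there, squeezed wide open, with the card's free upright edge well inside the gaping jaws about halfway up and the clip pointing straight along the card without touching it, so that a ticket could be slipped in. Leave the stand, the lower drawer and the goods on the bench where they are.

Things in the scene. Friction and masses are not known exactly. Their poses are not given: they have to be found in the camera images.
- unit_drawer0 (a joint): Opening of the top drawer of a grey bench unit with white drawer fronts (unit 250 deep x 320 wide x 150 high, two drawers one above the other, fronts towards the robot). 0 = shut, grows as it is pulled, stop at 0.174 m; slides with light friction (1 to 2 N).
- unit_drawer0_handle (a point): Centre of the top drawer's steel bar handle: level, 120 long along this frame's y, about 10 thick, 35 in front of the drawer front, 38 below the unit's top. Moves with the drawer, which is pulled along this frame's -x. Inside: floor at z = 0.085, sides up to 0.128, 278 wide; front panel up to 0.139. Fully out, some 165 of the inner length is clear of the unit.
- unit_drawer1 (a joint): Opening of the lower drawer (0 = shut); it is to stay shut.
- clip: Dark steel spring clip (about 65 g), on its side on the floor of the top drawer, hinge axis upright, 36 high. Origin on the hinge at mid height, 18 above the drawer floor. x runs from the hinge along the middle between the jaws, z up. Jaws reach to x = +48 and touch when shut; flat handle plates lie either side from x = -8 to -48. In the drawer the jaws point away from the drawer front, within 0.6 rad.
- clip_grip (a point): Where to grip the clip: midway between its two handle plates, 28 behind the hinge (clip x = -28), mid height, axes as the clip's. Squeeze the plates together along y. Shut, the plates flare: 41 over their outer faces here and 53 at their ends; fully squeezed they are parallel, 26 over the outer faces.
- jaw_left (a joint): Opening angle of each jaw from the middle line (both jaws move alike): 0 = shut, 0.30 rad = fully open at the stop, where the jaw tips gape about 26 and the mouth is about 20 wide at x = +28. The spring always closes it; about 4 N on each handle starts to open it and about 12 N at x = -28 holds it fully open.
- stand: Card stand, 0.9 kg, loose: dark steel foot 90 x 80 x 12 with an aluminium post 14 x 14, 108 high, that holds the far upright edge of a brown card 110 long, 3 thick, 80 high (z 22 to 102). Origin on the bench under the card's plane; the card runs along x from x = -65 (free edge, overhanging the foot, which begins at x = -20) to the post at x = +45..+59. z up.
- card_edge (a point): Middle of the card's free upright edge, 62 above the bench, axes as the stand's: x points from the free edge into the card, y across its thickness. The edge faces roughly towards the robot.
- candlestick: Brass candlestick, 130 high, foot 80 across, origin at the centre of its underside. Bystander.
- jar: Glass jar with steel cap, 100 high, 70 across, origin at the centre of its underside. Bystander.
- mug: White mug, 90 high, 80 across, handle at its +y side, origin at the centre of its underside. Bystander.
There are look-alikes about, which are no part of the job. What is shaped like the stand but pink or turquoise is not meant.

How it is judged:
On the way, in this order (a step that is already met when the one before it is completed fails the run):
1. the top drawer is pulled out to its stop (value of joint unit_drawer0 above 0.166 m), for 0.2 s.
2. the clip is lifted out of the drawer in the fingers (height (world z) of clip above 0.15 m and contact force between the fingers and clip above 1 N), for 0.2 s.
At the end, for the whole second after the job is handed in: Clip held still, jaws over 0.24 rad, mid card edge 14-40 mm ahead of the hinge, within 9 mm of its middle plane and 25 mm of its mid height; clip along card within 0.25 rad, upright within 0.3, under 0.3 N on it; top drawer over 158 mm out, lower shut; stand within 20 mm, goods 30 mm of their start (value of joint jaw_left above 0.24 rad and contact force between the fingers and clip above 2 N and x of card_edge in the frame of clip between 0.014 and 0.04 m and y of card_edge in the frame of clip between -0.009 and 0.009 m and z of card_edge in the frame of clip between -0.025 and 0.025 m and angle between the x axis of clip and the x axis of stand, either way round below 0.25 rad and angle between the z axis of clip and the z axis of stand, either way round below 0.3 rad and contact force between clip and stand below 0.3 N and linear speed of clip below 0.03 m/s and value of joint unit_drawer0 above 0.158 m and value of joint unit_drawer1 below 0.03 m and distance of stand from where it was at the start of the episode below 0.02 m and angle between stand's own z axis and vertical below 0.1 rad and distance of each of candlestick, jar, mug from where it was at the start of the episode below 0.03 m); the arm keeps its last pose, push and grip.
It fails at once if the card stand is shoved or tipped (distance of stand from where it was at the start of the episode above 0.02 m or angle between stand's own z axis and vertical above 0.2 rad).
It fails at once if the lower drawer is opened (value of joint unit_drawer1 above 0.03 m).
It fails at once if goods on the bench are knocked (distance of any of candlestick, jar, mug from where it was at the start of the episode above 0.03 m).
It also fails if it takes over 54 s, if anything falls off the work surface, if the arm or the gripper's body presses on something with over 40 N, if the wrist force passes 120 N, or if a joint passes its speed limit or range.

## Working session

There is one attempt and no reset: what is moved stays moved. The work goes in short steps, Python scripts to look and compute and a tool call to move; the robot and the scene stay as the last step left them, time stands still between calls to the robot, and variables do not carry over. Pictures are saved under pics/ and viewed, and the job is handed in when it is done.

Besides the shell and the picture viewer there is one more tool, called as name(argument=value, ...) on one line, values as JSON. step_arm: Moves the arm, as the interface text tells. Its arguments: {"type":"object","properties":{"targets":{"type":"string"},"grip":{"type":"number"}},"required":["targets"]}

```bash
ls; mkdir -p pics; cat > snap.py <<'E'
import sys,cv2,numpy as np
from bench import ctrl,optics,ticket
def snap(cam,name):
    c=optics.camera(cam); np.savez(f'pics/{name}.npz',**{k:np.array(v) for k,v in c.items()})
    cv2.imwrite(f'pics/{name}.png',cv2.resize(c['image'][:,:,::-1],(768,576),interpolation=cv2.INTER_CUBIC)); return c
if __name__=='__main__':
    for a in sys.argv[1:]:
        cam,name=a.split(':'); c=snap(cam,name); print(cam,{k:c[k] for k in c if k!='image'})
E
python3 snap.py side:s0 top:t0 wrist:w0; python3 -c "
from bench import ctrl
print(ctrl.get_obs())"
```

```text
pics
side {'mtx': array([[358.26534298,   0.        , 255.83407588],
       [  0.        , 358.26534298, 190.50837244],
       [  0.        ,   0.        ,   1.        ]]), 'xyz': array([0.52129516, 1.0499328 , 1.13398999]), 'orientation': array([-0.02258348, -0.01389927,  0.39324337,  0.91905193])}
top {'mtx': array([[461.434047  ,   0.        , 255.87458857],
       [  0.        , 461.434047  , 193.53009549],
       [  0.        ,   0.        ,   1.        ]]), 'xyz': array([ 0.49745673, -0.07593912,  1.7771899 ]), 'orientation': array([ 0.70878547,  0.02459504, -0.01164479, -0.70489903])}
wrist {'mtx': array([[324.21860016,   0.        , 258.07801627],
       [  0.        , 324.21860016, 191.99707629],
       [  0.        ,   0.        ,   1.        ]]), 'xyz': array([0.1885495 , 0.54720035, 0.37192784]), 'orientation': array([ 0.84085841, -0.12668934, -0.07738286,  0.52049865])}
{'time_s': 0.15, 'q': array([ 9.02677933e-01,  1.81366922e-01,  1.60777646e+00, -4.03401668e-05,
        1.35379744e+00, -2.06303913e-01]), 'dq': array([ 3.28895499e-04, -1.50235841e-03, -4.16945866e-03,  7.67664113e-04,
        1.34675632e-05,  4.29959896e-04]), 'joint_efforts': array([ 8.15730582e-04, -4.45266795e+01, -3.51689851e+01, -1.43910511e-04,
        5.85891365e-03, -1.21323086e-05]), 'eef_pos': array([0.25593423, 0.51442737, 0.23059395]), 'eef_rot': array([-2.67575753e-04,  2.28856487e-01,  9.73459939e-01, -6.19016532e-04]), 'wrist_force': array([ 0.10497921, -0.19888477, -0.19942631]), 'torque': array([-0.01175378,  0.0306901 , -0.00869764]), 'opening': 1.0028534916941598}
```

View pics/s0.png

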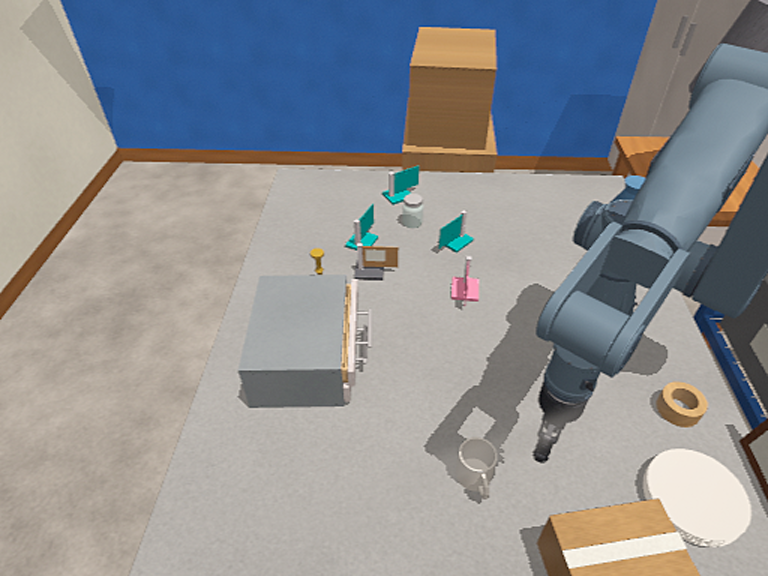

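View pics/t0.png

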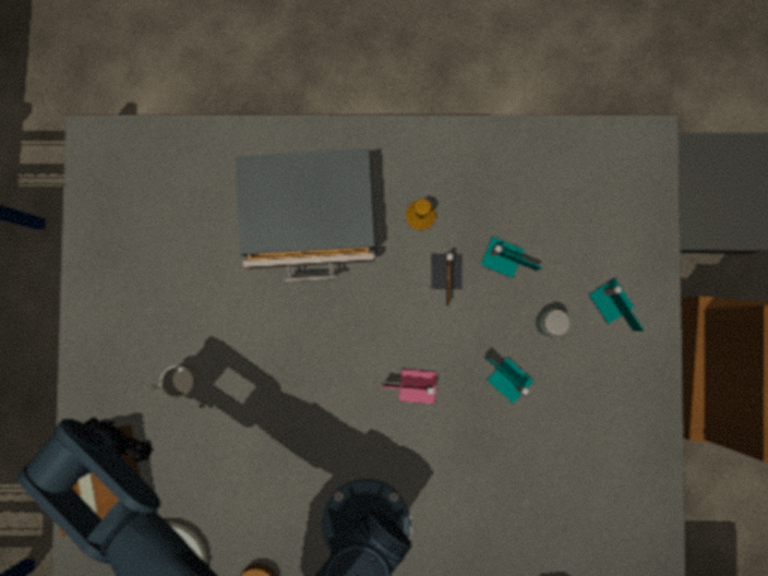

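View pics/w0.png

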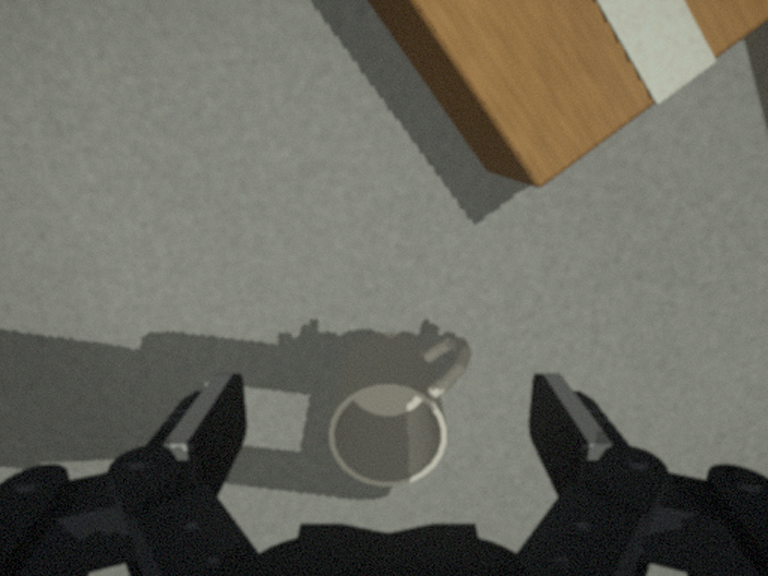

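```bash
cat > geo.py <<'E'
import numpy as np,cv2
from scipy.spatial.transform import Rotation as R
def load(n): return dict(np.load(f'pics/{n}.npz'))
def rot(q): return R.from_quat([q[1],q[2],q[3],q[0]])
def ray(c,u,v): # u,v in 512x384 px
    K=c['mtx']; d=np.array([(u-K[0,2])/K[0,0],-(v-K[1,2])/K[1,1],-1.]); return c['xyz'],rot(c['orientation']).apply(d)
def atz(c,u,v,z):
    o,d=ray(c,u,v); return o+d*(z-o[2])/d[2]
def proj(c,P):
    p=rot(c['orientation']).inv().apply(np.atleast_2d(P)-c['xyz']); K=c['mtx']
    return np.c_[K[0,0]*p[:,0]/-p[:,2]+K[0,2],K[1,1]*p[:,1]/p[:,2]+K[1,2]]
def tri(obs):
    A=np.zeros((3,3));b=np.zeros(3)
    for c,u,v in obs:
        o,d=ray(c,u,v);d=d/np.linalg.norm(d);M=np.eye(3)-np.outer(d,d);A+=M;b+=M@o
    return np.linalg.solve(A,b)
E
python3 - <<'E'
from geo import *
t=load('t0')
f=2/3
for n,u,v,z in [('unit TL',238,157,.15),('TR',371,150,.15),('BR',373,246,.15),('BL',239,254,.15),('handle L',286,278,.112),('handle R',335,276,.112),('card free',449,304,.102),('card post',451,257,.108)]:
    print(n,atz(t,u*f,v*f,z).round(4))
for n,b in [('t0',(200,130,480,330)),('s0',(230,230,480,420))]:
    im=cv2.imread(f'pics/{n}.png')[b[1]:b[3],b[0]:b[2]]
    im=load(n)['image'][int(b[1]*f):int(b[3]*f),int(b[0]*f):int(b[2]*f),::-1]
    s=800/im.shape[1]; s=min(s,600/im.shape[0]); s=4
    cv2.imwrite(f'pics/{n}_z.png',cv2.resize(im,None,fx=s,fy=s,interpolation=cv2.INTER_CUBIC))
E
```

```text
unit TL [0.8977 0.3042 0.15  ]
TR [ 0.915  -0.0134  0.15  ]
BR [ 0.6855 -0.0197  0.15  ]
BL [0.6653 0.2979 0.15  ]
handle L [0.6114 0.1915 0.112 ]
handle R [0.6168 0.0729 0.112 ]
card free [ 0.5509 -0.2028  0.102 ]
card post [ 0.6644 -0.207   0.108 ]
```

View pics/t0_z.png

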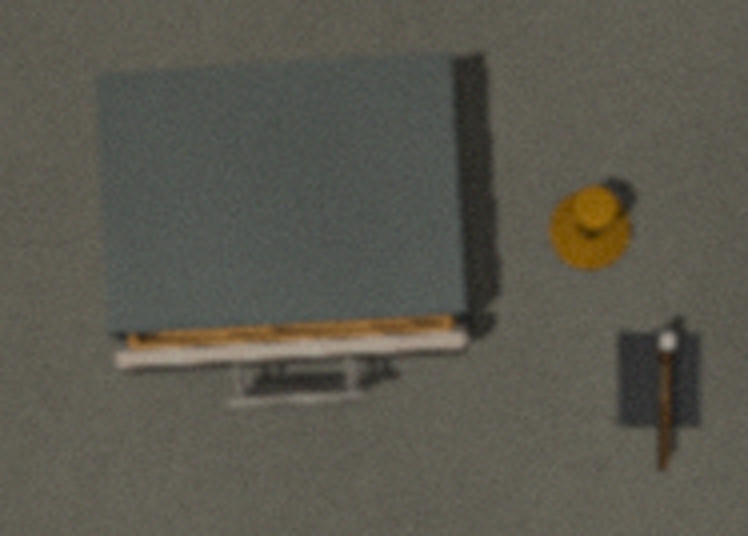

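View pics/s0_z.png

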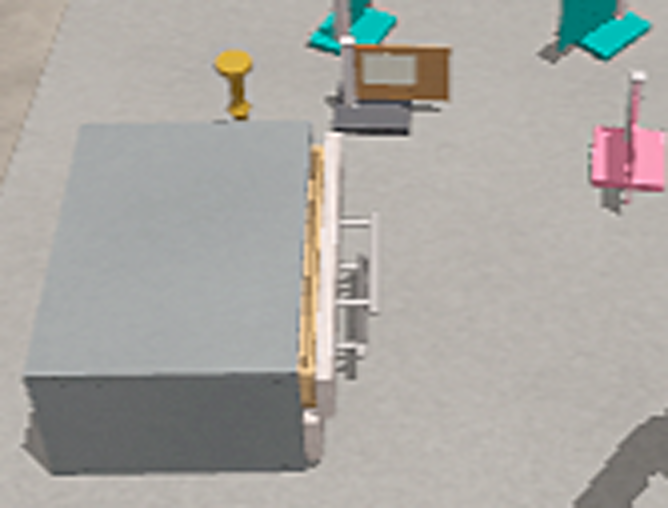

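```bash
python3 - <<'E'
from geo import *
t=load('t0');s=load('s0')
T=lambda x,y:(t,133+x/4-.4,86+y/4-.4)
S=lambda x,y:(s,153+x/4-.4,153+y/4-.4)
print('h-y',tri([T(365,394),S(375,214)]));print('h+y',tri([T(230,404),S(377,312)]))
for n,x,y,z in [('h-',365,394,.117),('h+',230,404,.117),('fr-',466,345,.139),('fr+',120,366,.139),('uB-',462,312,.15),('uB+',109,334,.15),('uT-',455,54,.15),('uT+',98,74,.15),('card',662,468,.102),('post',668,342,.108),('candle foot',590,230,0)]:
    print(n,atz(*T(x,y),z).round(4))
print('cardtop free',tri([T(662,468),S(450,48)]))
print('post',tri([T(668,342),S(349,41)]))
# height profile check of card bottom free edge
print(proj(s,[[.55,-.203,.102],[.55,-.203,.022]]), S(450,48)[1:],S(447,101)[1:])
# unit dims check
E
```

```text
h-y [0.61735224 0.07112807 0.11147042]
h+y [0.60730688 0.19406967 0.10872529]
h- [0.6161 0.0706 0.117 ]
h+ [0.6064 0.1927 0.117 ]
fr- [ 0.6587 -0.0211  0.139 ]
fr+ [0.6386 0.2882 0.139 ]
uB- [ 0.6869 -0.0177  0.15  ]
uB+ [0.6661 0.296  0.15  ]
uT- [ 0.9183 -0.0098  0.15  ]
uT+ [0.8998 0.3098 0.15  ]
card [ 0.5512 -0.1983  0.102 ]
post [ 0.6652 -0.2032  0.108 ]
candle foot [ 0.7847 -0.1358  0.    ]
cardtop free [ 0.55208707 -0.19817568  0.10404216]
post [ 0.66650049 -0.2032922   0.1059624 ]
[[265.81226971 164.29313399]
 [265.61637054 177.54647264]] (265.1, 164.6) (264.35, 177.85)
```

```bash
cat > to.py <<'E'
import sys
from geo import *
from bench import ctrl
# usage: to.py x y z yawOfToolY ; tool-down target
x,y,z,yaw=map(float,sys.argv[1:5])
o=ctrl.get_obs(); r=rot(o['eef_rot'])
ys=np.array([np.cos(yaw),np.sin(yaw),0]); zz=np.array([0,0,-1.]); xs=np.cross(ys,zz)
cands=[R.from_matrix(np.c_[k*xs,k*ys,zz]) for k in(1,-1)]
tgt=min(cands,key=lambda c:(r.inv()*c).magnitude())
rv=(r.inv()*tgt).as_rotvec()
print('t',round(o['time_s'],2),'pos',o['eef_pos'].round(4),'F',o['wrist_force'].round(1),'open',round(o['opening'],3),'q',o['q'].round(2))
print('move mm',(r.inv().apply(np.array([x,y,z])-o['eef_pos'])*1000).round(1),'rot',rv.round(3))
E
python3 to.py .612 .132 .231 .065
```

```text
t 0.15 pos [0.2559 0.5144 0.2306] F [ 0.1 -0.2 -0.2] open 1.003 q [ 0.9   0.18  1.61 -0.    1.35 -0.21]
move mm [-4.892e+02 -1.837e+02 -3.000e-01] rot [-1.000e-03  0.000e+00  1.044e+00]
```

step_arm(targets="-489 -184 0 0 0 1.044;-489 -184 0 0 0 1.044;-489 -184 0 0 0 1.044;-489 -184 0 0 0 1.044;-489 -184 0 0 0 1.044;-489 -184 0 0 0 1.044;-489 -184 0 0 0 1.044;-489 -184 0 0 0 1.044", grip=32)

```text
time_s: 1.15
eef_pos: [0.5977, 0.147, 0.2311]
eef_rot: [-0.0, 0.684, 0.73, -0.0]
wrist_force: [0.4, 1.0, -0.0]
opening: 0.318
```

```bash
python3 to.py .612 .132 .231 .065
```

```text
t 1.15 pos [0.5977 0.147  0.2311] F [ 0.4  1.  -0. ] open 0.318 q [ 0.05  0.27  1.5   0.    1.37 -0.02]
move mm [-15.8  13.3   0.1] rot [-0. -0. -0.]
```

step_arm(targets="0 0 0 0 0 0;0 0 0 0 0 0")

```text
time_s: 1.4
eef_pos: [0.5961, 0.1487, 0.2306]
eef_rot: [-0.001, 0.684, 0.729, -0.0]
wrist_force: [-0.1, 0.8, 0.3]
opening: 0.32
```

```bash
python3 to.py .612 .132 .231 .065;python3 snap.py wrist:w1 >/dev/null
```

```text
t 1.4 pos [0.5961 0.1487 0.2306] F [-0.1  0.8  0.3] open 0.32 q [ 0.05  0.27  1.5   0.    1.37 -0.01]
move mm [-17.6  14.8  -0.4] rot [-0.002 -0.    -0.001]
```

View pics/w1.png

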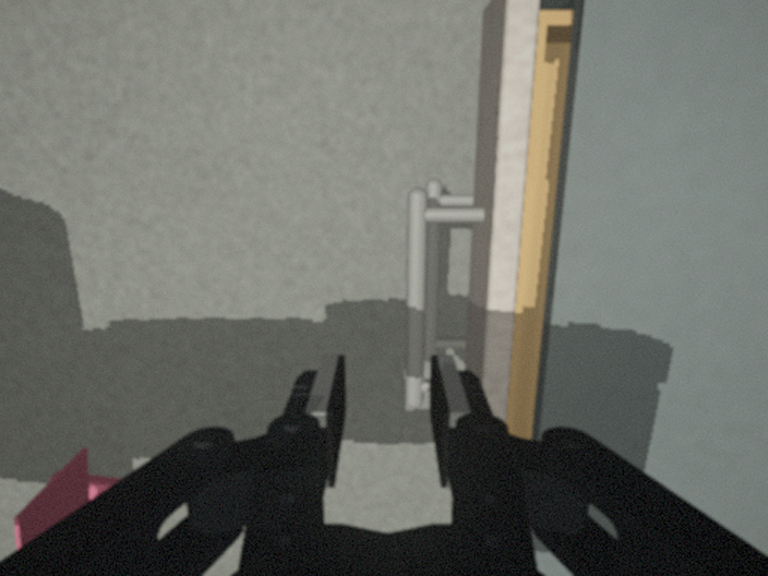

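```bash
python3 - <<'E'
from geo import *
w=load('w1')
for u,v in [(417,192),(413,408),(474,405),(503,60)]:print(atz(w,u*2/3,v*2/3,.114 if u<450 else .139).round(4))
E
```

```text
[0.6081 0.197  0.114 ]
[0.6161 0.0693 0.114 ]
[0.6465 0.0881 0.139 ]
[0.6394 0.2587 0.139 ]
```

step_arm(targets="-17.5 15 0 0 0 0;-17.5 15 0 0 0 0;-17.5 15 60 0 0 0;-17.5 15 100 0 0 0;-17.5 15 125 0 0 0;-17.5 15 138 0 0 0;-17.5 15 138 0 0 0;-17.5 15 138 0 0 0")

```text
time_s: 2.45
eef_pos: [0.6132, 0.1324, 0.094]
eef_rot: [0.0, 0.684, 0.73, 0.0]
wrist_force: [-1.1, 0.5, -0.7]
opening: 0.321
```

step_arm(targets="0 0 0 0 0 0;0 0 0 0 0 0;0 0 0 0 0 0;0 0 0 0 0 0", grip=0)

```text
time_s: 2.95
eef_pos: [0.6132, 0.1323, 0.0939]
eef_rot: [0.0, 0.684, 0.73, 0.0]
wrist_force: [-1.0, 1.1, 5.1]
opening: 0.099
```

```bash
python3 to.py .612 .132 .093 .065;python3 snap.py wrist:w2 >/dev/null
```

```text
t 2.95 pos [0.6132 0.1323 0.0939] F [-1.   1.1  5.1] open 0.099 q [ 0.02  0.44  1.57  0.    1.13 -0.04]
move mm [-0.2 -1.2  0.9] rot [ 0.001 -0.     0.   ]
```

View pics/w2.png

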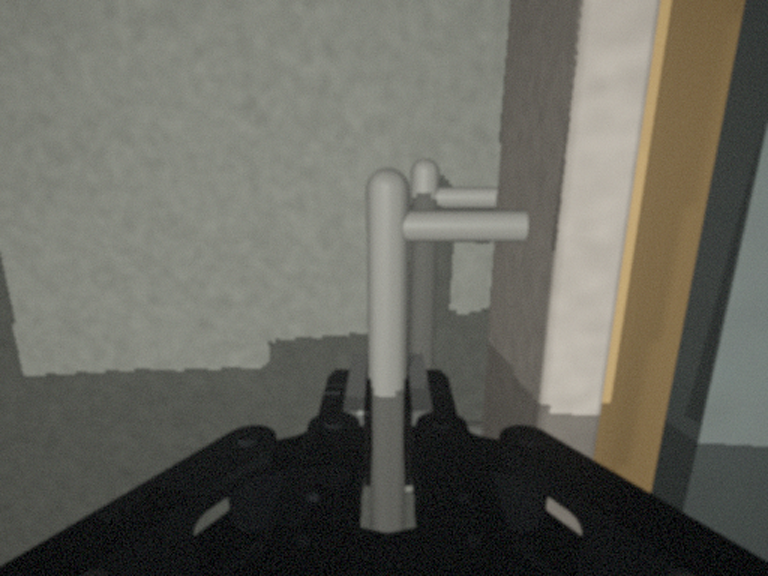

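step_arm(targets="0 -10 0 0 0 0;0 -30 0 0 0 0;0 -55 0 0 0 0;0 -80 0 0 0 0;0 -105 0 0 0 0;0 -125 0 0 0 0;0 -140 0 0 0 0;0 -140 0 0 0 0")

```text
time_s: 4.0
eef_pos: [0.472, 0.1232, 0.0939]
eef_rot: [0.0, 0.684, 0.73, 0.0]
wrist_force: [-0.6, 1.6, 6.5]
opening: 0.105
```

step_arm(targets="0 -5 0 0 0 0;0 -10 0 0 0 0;0 -14 0 0 0 0;0 -14 0 0 0 0")

```text
time_s: 4.5
eef_pos: [0.4589, 0.1224, 0.0939]
eef_rot: [0.0, 0.684, 0.73, 0.0]
wrist_force: [-0.8, 1.9, 8.5]
opening: 0.106
```

step_arm(targets="0 -4 0 0 0 0;0 -8 0 0 0 0;0 -8 0 0 0 0")

```text
time_s: 4.88
eef_pos: [0.4539, 0.1221, 0.094]
eef_rot: [0.002, 0.684, 0.729, 0.003]
wrist_force: [11.0, 5.5, -4.1]
opening: 0.102
```

step_arm(targets="0 -2 0 0 0 0;0 -2 0 0 0 0;0 -2 0 0 0 0")

```text
time_s: 5.25
eef_pos: [0.4539, 0.122, 0.0941]
eef_rot: [0.004, 0.684, 0.729, 0.005]
wrist_force: [20.8, 7.4, -13.9]
opening: 0.105
```

step_arm(targets="0 5 0 0 0 0;0 5 0 0 0 0;0 5 0 0 0 0")

```text
time_s: 5.62
eef_pos: [0.4546, 0.1221, 0.0939]
eef_rot: [0.0, 0.684, 0.73, 0.001]
wrist_force: [1.3, 3.1, 7.5]
opening: 0.108
```

step_arm(targets="0 0 0 0 0 0;0 0 0 0 0 0;0 0 0 0 0 0;0 0 -50 0 0 0;0 0 -110 0 0 0;0 0 -170 0 0 0;0 0 -200 0 0 0;0 0 -200 0 0 0", grip=34)

```text
time_s: 6.62
eef_pos: [0.4556, 0.1218, 0.296]
eef_rot: [0.002, 0.684, 0.73, 0.002]
wrist_force: [-0.8, -0.9, 0.0]
opening: 0.339
```

```bash
python3 to.py .612 .132 .093 .065;python3 snap.py wrist:w3 top:t3 side:s3 >/dev/null
```

```text
t 6.62 pos [0.4556 0.1218 0.296 ] F [-0.8 -0.9  0. ] open 0.339 q [ 0.01 -0.11  1.78 -0.    1.47 -0.06]
move mm [1.000e-01 1.556e+02 2.039e+02] rot [ 0.006  0.    -0.   ]
```

View pics/w3.png

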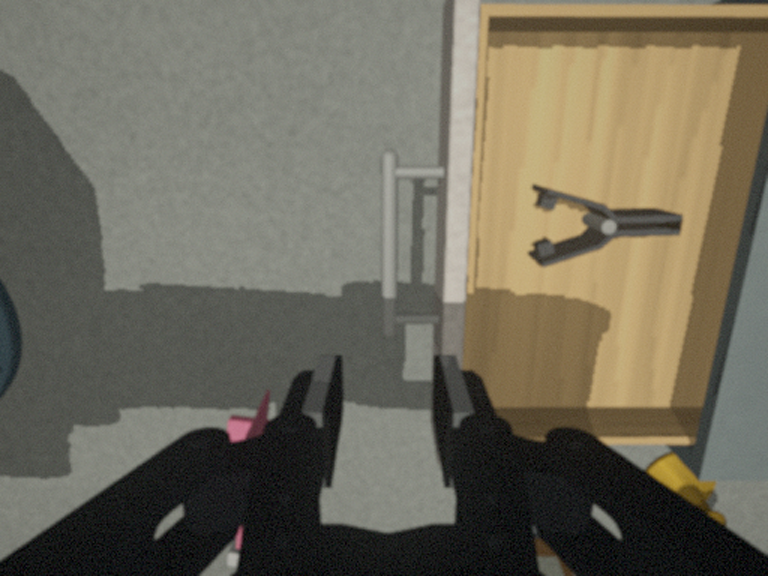

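View pics/t3.png

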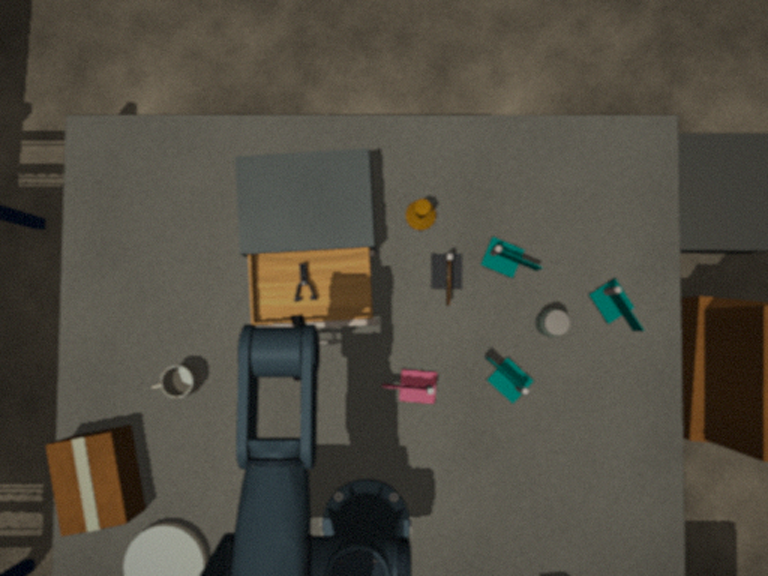

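View pics/s3.png

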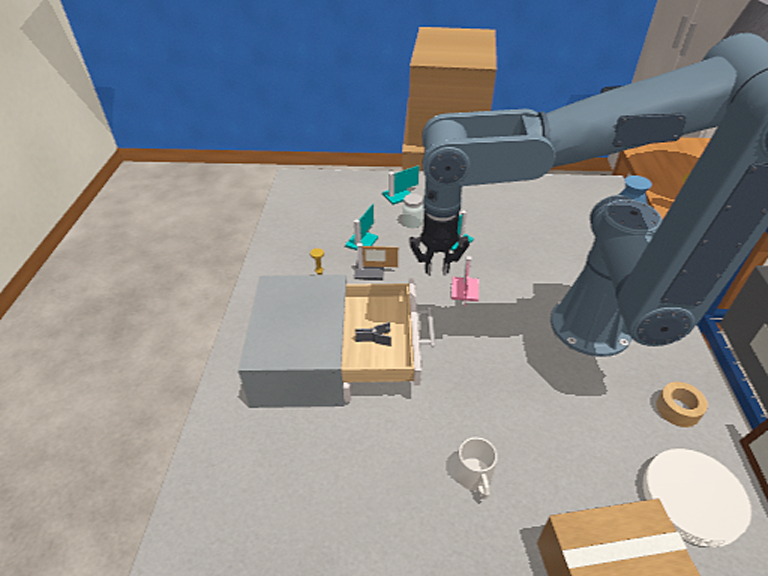

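```bash
python3 - <<'E'
from geo import *
w=load('w3');s=2/3
for n,u,v in [('hinge',608,226),('tip',681,222),('hA',535,186),('hB',533,262),('bar+',390,155),('bar-',388,335)]:print(n,atz(w,u*s,v*s,.121 if n[0]!='b' else .114).round(4))
im=w['image'][90:200,330:480,::-1]
cv2.imwrite('pics/w3z.png',cv2.resize(im,None,fx=5,fy=5,interpolation=cv2.INTER_CUBIC))
E
```

```text
hinge [0.5996 0.1502 0.121 ]
tip [0.647  0.1559 0.121 ]
hA [0.5477 0.1728 0.121 ]
hB [0.5541 0.123  0.121 ]
bar+ [0.4538 0.1858 0.114 ]
bar- [0.4606 0.0613 0.114 ]
```

View pics/w3z.png

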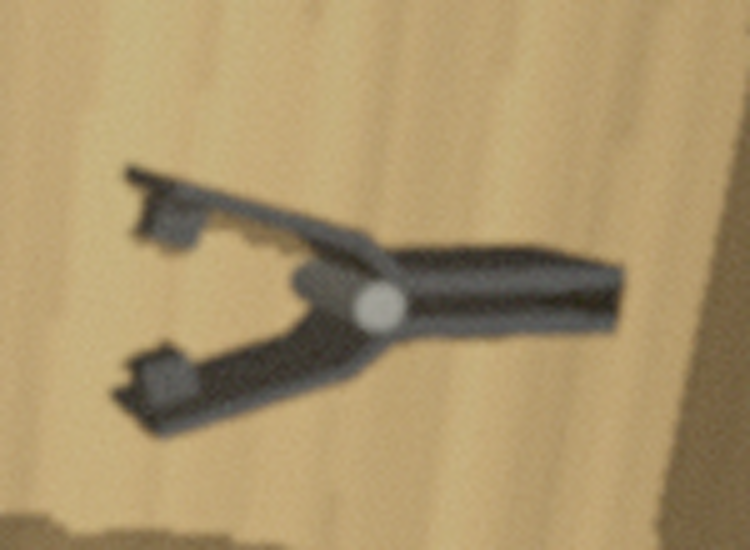

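```bash
python3 - <<'E'
from geo import *
w=load('w3')
print(w['xyz'])
P={n:atz(w,330+u/5-.4,90+v/5-.4,.121) for n,u,v in [('h',380,305),('tip',620,298),('A',133,172),('B',152,434)]}
for n in P:print(n,P[n].round(4))
m=(P['A']+P['B'])/2
for a,b in [(P['h'],P['tip']),(m,P['h']),(m,P['tip'])]:
    d=b-a;print(np.linalg.norm(d).round(4),np.arctan2(d[1],d[0]).round(3))
print('ends span',np.linalg.norm(P['A']-P['B']))
E
```

```text
[0.44952479 0.19582978 0.43740574]
h [0.5999 0.1503 0.121 ]
tip [0.6469 0.1547 0.121 ]
A [0.5473 0.1728 0.121 ]
B [0.5591 0.1215 0.121 ]
0.0472 0.093
0.0468 0.068
0.094 0.08
ends span 0.05261179126707677
```

```bash
python3 to.py .572 .148 .230 1.656
```

```text
t 6.78 pos [0.4533 0.1217 0.2916] F [-0.4  0.1  0.7] open 0.339 q [ 0.01 -0.11  1.78 -0.    1.47 -0.06]
move mm [ 18.5 120.3  61.3] rot [-0.002  0.002  1.551]
```

step_arm(targets="18.5 120 30 0 0 0.3;18.5 120 61 0 0 0.6;18.5 120 61 0 0 0.9;18.5 120 61 0 0 1.2;18.5 120 61 0 0 1.551;18.5 120 61 0 0 1.551;18.5 120 61 0 0 1.551;18.5 120 61 0 0 1.551", grip=80)

```text
time_s: 7.78
eef_pos: [0.5714, 0.1479, 0.2297]
eef_rot: [0.0, 0.998, 0.065, -0.002]
wrist_force: [0.6, 0.4, 0.5]
opening: 0.799
```

step_arm(targets="0 0 0 0 0 0;0 0 0 0 0 0")

```text
time_s: 8.02
eef_pos: [0.5721, 0.148, 0.231]
eef_rot: [0.0, 0.998, 0.07, -0.001]
wrist_force: [-0.2, 0.3, 0.1]
opening: 0.799
```

```bash
python3 snap.py wrist:w4 >/dev/null; python3 to.py .572 .148 .230 1.656
```

```text
t 8.07 pos [0.5722 0.148  0.2314] F [-0.4 -0.5  0.1] open 0.799 q [ 0.05  0.22  1.56 -0.    1.36  1.48]
move mm [-0.2 -0.   1.4] rot [-0.     0.002  0.053]
```

View pics/w4.png

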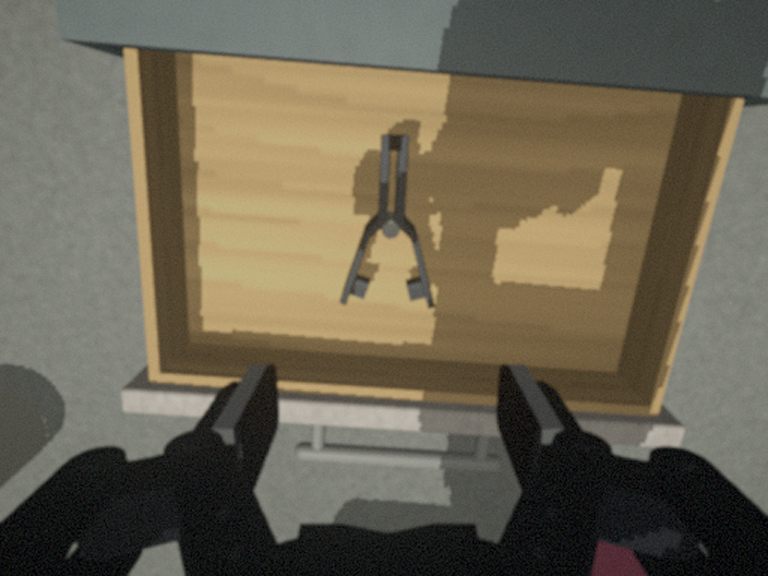

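```bash
python3 - <<'E'
from geo import *
w=load('w4')
P={n:atz(w,u/1.5,v/1.5,.121) for n,u,v in [('h',391,229),('tip',396,136),('A',345,300),('B',431,303)]}
for n in P:print(n,P[n].round(4))
m=(P['A']+P['B'])/2
for a,b in [(P['h'],P['tip']),(m,P['h']),(m,P['tip'])]:
    d=b-a;print(np.linalg.norm(d).round(4),np.arctan2(d[1],d[0]).round(3))
print('ends span',np.linalg.norm(P['A']-P['B']))
d=P['A']-P['B'];print(np.arctan2(-d[0],d[1]))
E
```

```text
h [0.6014 0.1494 0.121 ]
tip [0.6475 0.1534 0.121 ]
A [0.5592 0.1687 0.121 ]
B [0.564 0.122 0.121]
0.0463 0.088
0.0399 0.101
0.0863 0.094
ends span 0.046960216595637184
0.10185849078413023
```

step_arm(targets="0.5 1 0 0 0 0.043;0.5 1 40 0 0 0.043;0.5 1 80 0 0 0.043;0.5 1 110 0 0 0.043;0.5 1 130 0 0 0.043;0.5 1 138 0 0 0.043;0.5 1 143 0 0 0.043;0.5 1 143 0 0 0.043")

```text
time_s: 9.07
eef_pos: [0.5738, 0.1472, 0.0899]
eef_rot: [-0.0, 0.999, 0.047, 0.001]
wrist_force: [-0.3, 0.4, 0.6]
opening: 0.804
```

```bash
python3 to.py .573 .147 .088 1.666; python3 snap.py wrist:w5 side:s5 >/dev/null
```

```text
t 9.07 pos [0.5738 0.1472 0.0899] F [-0.3  0.4  0.6] open 0.804 q [0.05 0.38 1.67 0.   1.09 1.53]
move mm [-0.8  0.1  1.9] rot [ 0.    -0.001 -0.002]
```

View pics/w5.png

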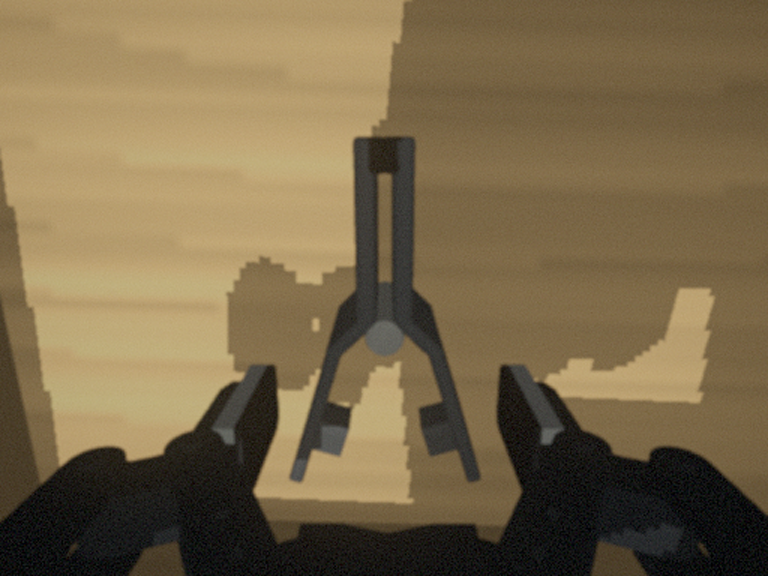

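step_arm(targets="0 0 1 0 0 0;0 0 1 0 0 0;0 0 1 0 0 0;0 0 1 0 0 0;0 0 1 0 0 0;0 0 1 0 0 0;0 0 1 0 0 0;0 0 1 0 0 0", grip=0)

```text
time_s: 10.18
eef_pos: [0.5748, 0.1474, 0.0902]
eef_rot: [-0.0, 0.999, 0.046, 0.002]
wrist_force: [0.3, 0.8, 7.1]
opening: 0.283
```

```bash
python3 to.py .573 .147 .088 1.666; python3 snap.py wrist:w6 >/dev/null
```

```text
t 10.18 pos [0.5748 0.1474 0.0902] F [0.3 0.8 7.1] open 0.283 q [0.05 0.38 1.67 0.   1.09 1.53]
move mm [-1.9  0.2  2.2] rot [-0.    -0.004 -0.002]
```

View pics/w6.png

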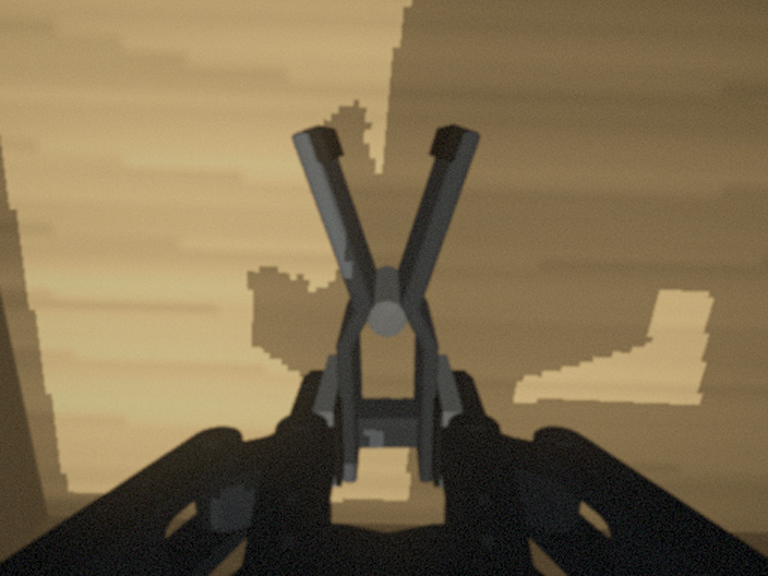

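step_arm(targets="0 0 -10 0 0 0;0 0 -30 0 0 0;0 0 -60 0 0 0;0 0 -100 0 0 0;0 0 -140 0 0 0;0 0 -170 0 0 0;0 0 -170 0 0 0;0 0 -170 0 0 0")

```text
time_s: 11.22
eef_pos: [0.5727, 0.1471, 0.2577]
eef_rot: [0.0, 0.999, 0.046, -0.001]
wrist_force: [0.7, 0.2, -0.3]
opening: 0.274
```

```bash
python3 snap.py wrist:w7 side:s7 >/dev/null; python3 to.py .573 .147 .26 1.666;  python3 - <<'E'
from geo import *
import numpy as np
s=load('s7'); 
u,v=proj(s,[[.59,.147,.28]])[0]; print(u,v)
u=int(u);v=int(v)
cv2.imwrite('pics/s7z.png',cv2.resize(s['image'][v-50:v+50,u-65:u+65,::-1],None,fx=6,fy=6,interpolation=cv2.INTER_CUBIC))
E
```

```text
t 11.32 pos [0.5723 0.1471 0.2566] F [-0.2  0.2 -1.2] open 0.278 q [ 0.05  0.2   1.54 -0.    1.41  1.53]
move mm [ 0.7  0.1 -3.4] rot [-0.     0.003 -0.002]
251.62952447270675 188.48359501875947
```

View pics/w7.png

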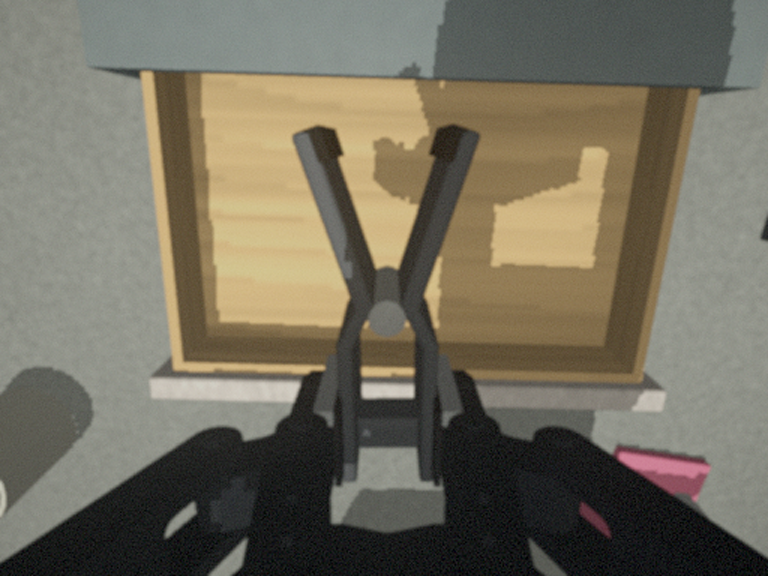

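View pics/s7z.png

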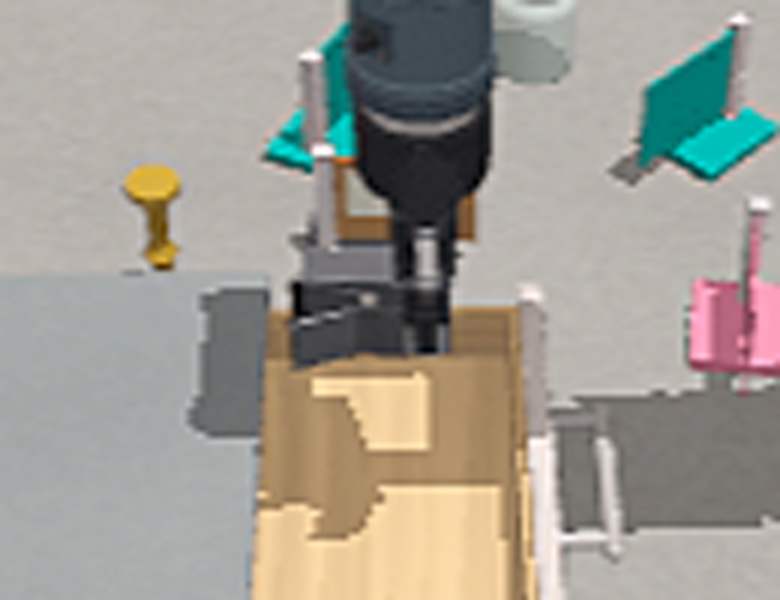

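```bash
python3 - <<'E'
from geo import *
w6=load('w6');w7=load('w7')
def yx(yaw):return np.array([np.cos(yaw),np.sin(yaw)])
for w,e in [(w6,[.5748,.1474,.0902]),(w7,[.5723,.1471,.2566])]:
    z=e[2]+.031
    H=atz(w,387/1.5,318/1.5,z); T1=atz(w,300/1.5,134/1.5,z);T2=atz(w,474/1.5,134/1.5,z)
    yaw=1.666-np.pi/2; d=(H-e)[:2]
    print('hinge rel tool: fwd',d@yx(yaw),'left',d@yx(yaw+np.pi/2)); m=(T1+T2)/2; dd=(m-H)[:2]; print('tips',T1,T2,np.linalg.norm(T1-T2),np.linalg.norm(dd),'clip yaw',np.arctan2(dd[1],dd[0]),'toolyaw',yaw)
E
```

```text
hinge rel tool: fwd 0.03288534041934218 left -0.0008253344804043264
tips [0.64824512 0.17242748 0.1212    ] [0.65172158 0.13480346 0.1212    ] 0.03778429192568678 0.04254859774337169 clip yaw 0.09204805237787266 toolyaw 0.09520367320510337
hinge rel tool: fwd 0.033041230663125185 left -0.0007905435865509209
tips [0.64622066 0.17232002 0.2876    ] [0.64971656 0.13446779 0.2876    ] 0.03801332795426943 0.04288323435494803 clip yaw 0.09200651451371913 toolyaw 0.09520367320510337
```

```bash
python3 to.py .441 -.193 .22 1.527; python3 - <<'E'
from geo import *
t=load('t3')
for u,v,z in [(383,385,.1),(432,392,.108),(400,402,0),(438,372,0)]:print(atz(t,u/1.5,v/1.5,z).round(3))
E
```

```text
t 11.32 pos [0.5723 0.1471 0.2566] F [-0.2  0.2 -1.2] open 0.278 q [ 0.05  0.2   1.54 -0.    1.41  1.53]
move mm [-162.1  326.4   37.1] rot [0.    0.003 0.137]
[ 0.355 -0.044  0.1  ]
[ 0.34  -0.162  0.108]
[ 0.304 -0.086  0.   ]
[ 0.38  -0.183  0.   ]
```

step_arm(targets="-40 40 5 0 0 0;-60 90 5 0 0 0.03;-100 150 10 0 0 0.06;-130 210 20 0 0 0.1;-150 265 30 0 0 0.137;-162 310 37 0 0 0.137;-162 326 37 0 0 0.137;-162 326 37 0 0 0.137")

```text
time_s: 12.32
eef_pos: [0.4419, -0.1928, 0.2205]
eef_rot: [-0.001, 1.0, -0.023, -0.001]
wrist_force: [0.2, 1.1, -0.8]
opening: 0.284
```

step_arm(targets="0 0 0 0 0 0;0 0 0 0 0 0")

```text
time_s: 12.58
eef_pos: [0.4426, -0.191, 0.2213]
eef_rot: [-0.0, 1.0, -0.021, -0.0]
wrist_force: [-0.0, 0.4, -1.6]
opening: 0.278
```

```bash
python3 snap.py wrist:w8 >/dev/null; python3 to.py .441 -.193 .22 1.527
```

```text
t 12.62 pos [ 0.4426 -0.1912  0.2214] F [ 0.5 -0.  -1.4] open 0.277 q [-0.65 -0.02  1.84  0.    1.32  0.96]
move mm [-1.5  1.9  1.4] rot [-0.    -0.     0.002]
```

View pics/w8.png

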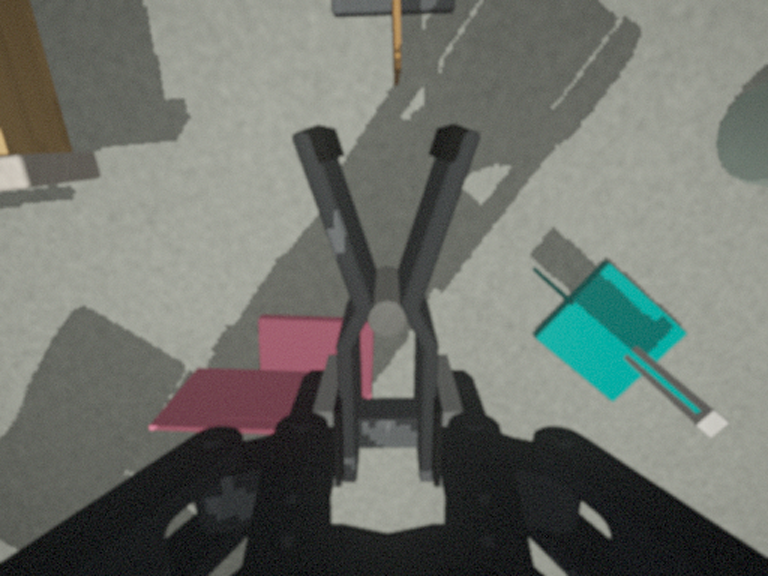

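```bash
python3 - <<'E'
from geo import *
w=load('w8');print(w['xyz'])
cv2.imwrite('pics/w8z.png',cv2.resize(w['image'][0:75,215:315,::-1],None,fx=8,fy=8,interpolation=cv2.INTER_CUBIC))
print(proj(w,[[.551,-.198,.102],[.551,-.198,.022],[.666,-.203,.108]])*1.5)
E
```

```text
[ 0.51712173 -0.19492482  0.36274036]
[[ 390.45041303   66.29300047]
 [ 389.64817091   83.79337353]
 [ 391.34403064 -241.26239555]]
```

View pics/w8z.png

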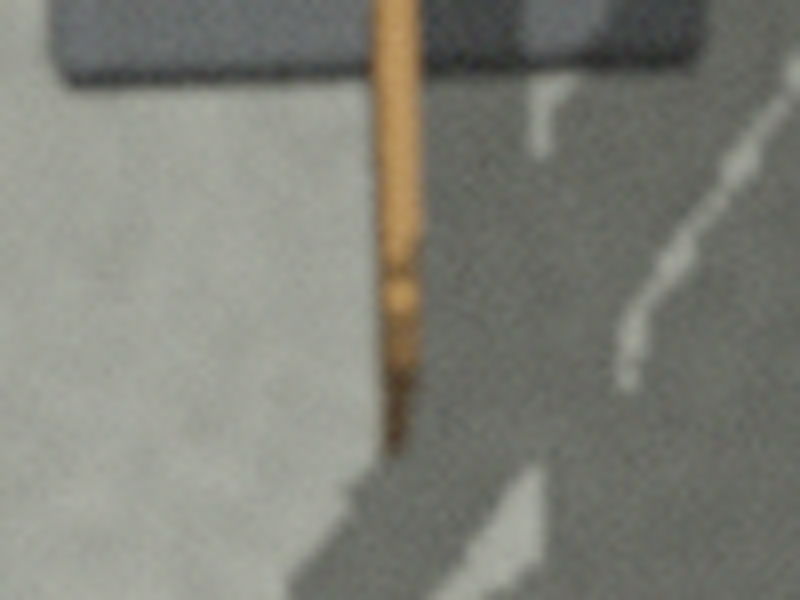

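```bash
python3 - <<'E'
from geo import *
w=load('w8')
for u,v,z in [(401,370,.102),(397,5,.102),(396,450,.022)]:print(atz(w,215+u/8-.44,v/8-.44,z).round(4))
E
```

```text
[ 0.5498 -0.2012  0.102 ]
[ 0.5796 -0.2019  0.102 ]
[ 0.5509 -0.2022  0.022 ]
```

step_arm(targets="0 8 40 0 0 -0.015;0 8 80 0 0 -0.015;0 8 115 0 0 -0.015;0 8 145 0 0 -0.015;0 8 165 0 0 -0.015;0 8 172 0 0 -0.015;0 8 172 0 0 -0.015;0 8 172 0 0 -0.015")

```text
time_s: 13.62
eef_pos: [0.4427, -0.2008, 0.0503]
eef_rot: [0.001, 1.0, -0.014, 0.001]
wrist_force: [0.8, 0.7, -0.3]
opening: 0.276
```

```bash
python3 snap.py wrist:w9 side:s9 >/dev/null; python3 to.py .491 -.199 .049 1.544; python3 - <<'E'
from geo import *
s=load('s9'); u,v=proj(s,[[.51,-.2,.06]])[0].astype(int)
cv2.imwrite('pics/s9z.png',cv2.resize(s['image'][v-45:v+45,u-60:u+60,::-1],None,fx=6,fy=6,interpolation=cv2.INTER_CUBIC))
E
```

```text
t 13.72 pos [ 0.4426 -0.2009  0.0503] F [ 0.1 -0.9 -0.2] open 0.273 q [-0.67  0.24  1.96 -0.    0.94  0.93]
move mm [48.4 -3.3  1.4] rot [ 0.001 -0.002 -0.002]
```

View pics/w9.png

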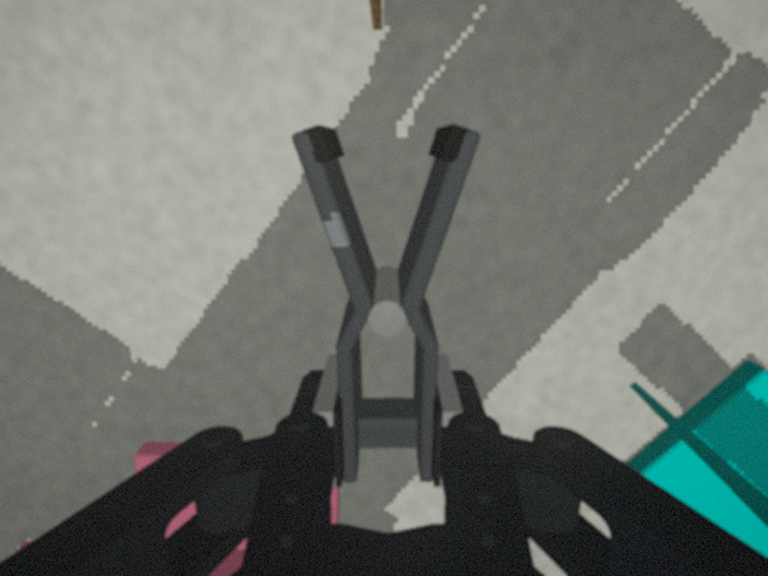

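View pics/s9z.png

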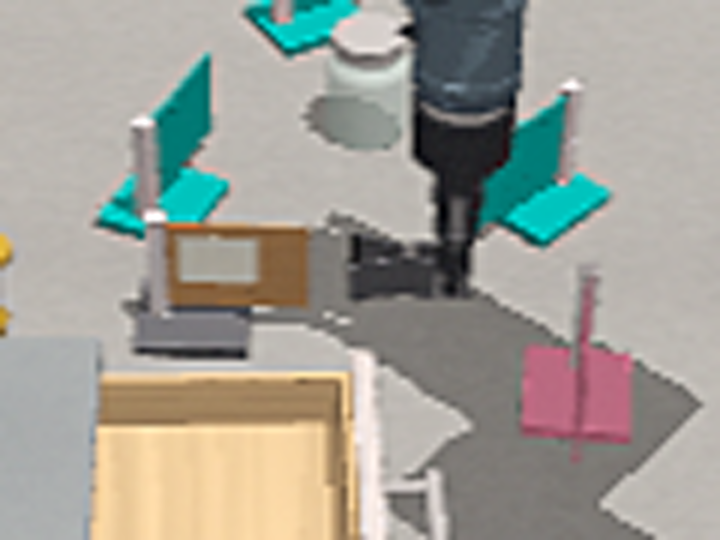

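step_arm(targets="8 -3 1 0 0 0;16 -3 1 0 0 0;24 -3 1 0 0 0;24 -3 1 0 0 0;24 -3 1 0 0 0")

```text
time_s: 14.35
eef_pos: [0.4658, -0.198, 0.0481]
eef_rot: [-0.0, 1.0, -0.014, -0.0]
wrist_force: [0.0, 0.2, -0.1]
opening: 0.279
```

```bash
python3 snap.py wrist:w10  >/dev/null; python3 to.py .491 -.199 .049 1.544
```

```text
t 14.4 pos [ 0.4657 -0.198   0.0481] F [-0.6  0.1  0. ] open 0.281 q [-0.64  0.28  1.91 -0.    0.95  0.96]
move mm [25.3  0.2 -0.9] rot [-0.     0.    -0.002]
```

View pics/w10.png

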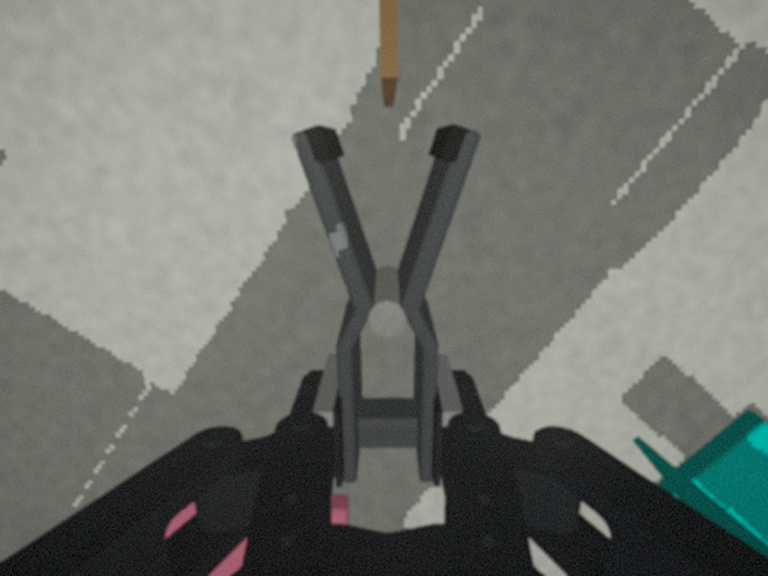

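```bash
python3 - <<'E'
from geo import *
w=load('w10')
H=atz(w,387/1.5,318/1.5,.0791);E=atz(w,389/1.5,77/1.5,.102);E2=atz(w,389/1.5,105/1.5,.022);C=atz(w,388/1.5,5/1.5,.102)
print(H,E,E2,C);d=E-H;a=-.03;print(d[0]*np.cos(a)+d[1]*np.sin(a),-d[0]*np.sin(a)+d[1]*np.cos(a))
E
```

```text
[ 0.49887064 -0.1997028   0.0791    ] [ 0.55014463 -0.20156819  0.102     ] [ 0.55068151 -0.20187677  0.022     ] [ 0.56075334 -0.2017116   0.102     ]
0.05130687471797024 -0.0003265561622227799
```

step_arm(targets="5 0 -1 0 0 0;10 0 -1 0 0 0;15 0 -1 0 0 0;20 0 -1 0 0 0;24 0 -1 0 0 0;24 0 -1 0 0 0;24 0 -1 0 0 0;24 0 -1 0 0 0")

```text
time_s: 15.4
eef_pos: [0.4897, -0.1988, 0.0493]
eef_rot: [-0.0, 1.0, -0.015, -0.0]
wrist_force: [0.4, 0.3, 0.2]
opening: 0.276
```

```bash
python3 snap.py wrist:w11 side:s11 top:t11 >/dev/null; python3 to.py .491 -.199 .049 1.544;python3 - <<'E'
from geo import *
s=load('s11'); u,v=proj(s,[[.53,-.2,.06]])[0].astype(int)
cv2.imwrite('pics/s11z.png',cv2.resize(s['image'][v-45:v+45,u-60:u+60,::-1],None,fx=6,fy=6,interpolation=cv2.INTER_CUBIC))
E
```

```text
t 15.55 pos [ 0.4898 -0.1989  0.0493] F [ 0.9 -0.4 -1. ] open 0.278 q [-0.61  0.32  1.85 -0.    0.97  0.99]
move mm [1.2 0.1 0.3] rot [ 0.     0.    -0.002]
```

View pics/w11.png

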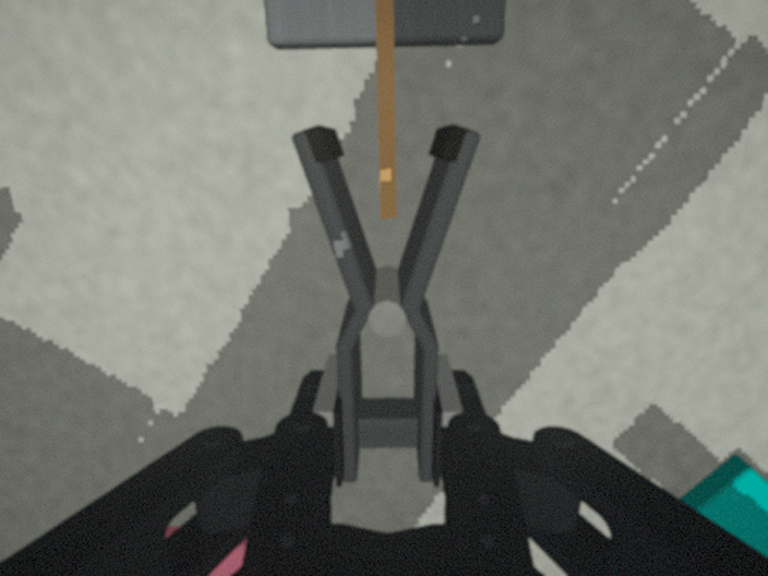

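View pics/s11z.png

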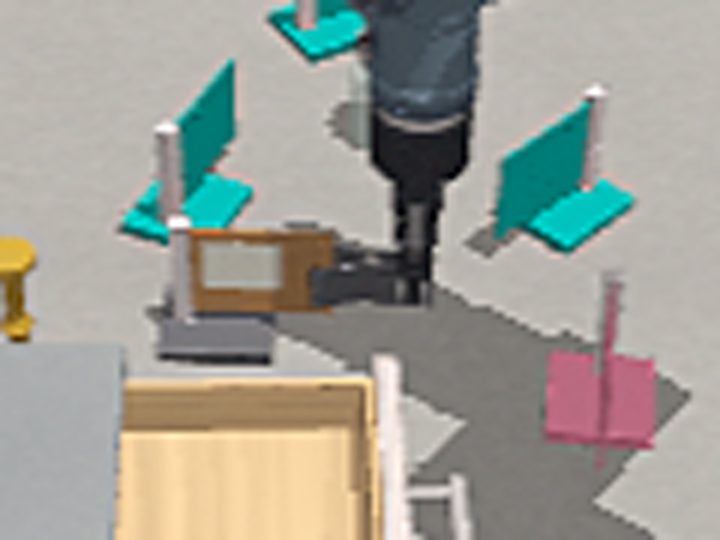

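View pics/t11.png

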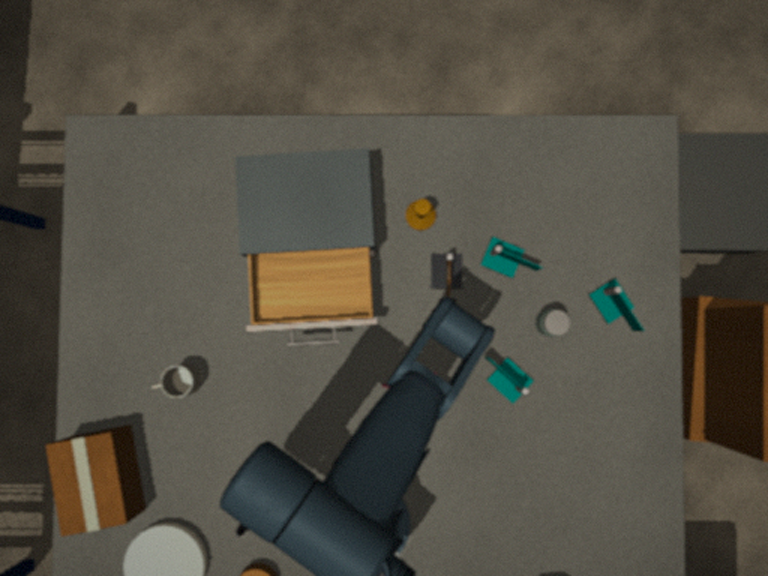

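```bash
python3 - <<'E'
from geo import *
s=load('s11'); u0,v0=proj(s,[[.53,-.2,.06]])[0].astype(int)
for P in [[.566,-.184,.0803],[.566,-.184,.0443],[.551,-.2015,.102],[.551,-.2015,.022]]:
    p=proj(s,[P])[0]; print((p-[u0-60,v0-45])*6+2)
w=load('w11')
H=atz(w,387/1.5,318/1.5,.0803);E=atz(w,388.5/1.5,217/1.5,.102);d=E-H;a=-.03
print(H,E,d[0]*np.cos(a)+d[1]*np.sin(a),-d[0]*np.sin(a)+d[1]*np.cos(a))
E
```

```text
[314.50941067 269.50721115]
[314.30914828 305.33922327]
[335.48046391 232.99192214]
[334.35033489 312.5206815 ]
[ 0.52284027 -0.20050815  0.0803    ] [ 0.55064734 -0.20161963  0.102     ] 0.027827899561173017 -0.0002768851199269512
```

```bash
python3 -c "
from bench import ticket,ctrl
print(ticket.hand_in()); o=ctrl.get_obs(); print(o['time_s'],o['eef_pos'],o['opening'],o['wrist_force'])"
```

```text
the job is handed in; nothing more can be done
None
the job is handed in; nothing more can be done
```

I pulled the top drawer to its stop, lifted the clip out by its handles with the jaws squeezed open, and handed in while holding it around the card's free edge. No verdict is given, so these are my own last checks, taken at 15.6 s of the 54 s allowed.

| Check | Reading | Required |
|---|---|---|
| Card edge ahead of the hinge | about 28 mm | 14–40 mm |
| Card edge off the clip's middle plane | about 0.3 mm | within 9 mm |
| Clip mid height against card edge middle | about 62 mm both; the side picture agrees with the projection to about 1 mm | within 25 mm |
| Clip direction against the card | within about 0.03 rad | within 0.25 rad |
| Gripper opening on the clip | 0.278 (about 24 mm), so handles fully squeezed and jaws visibly wide open | jaws over 0.24 rad |
| Force on the tool | about 1 N or less, which is noise level; a clear gap shows on both sides of the card | under 0.3 N on the card |

- **Drawer:** at the stop the pull rose to about 21 N and the handle stopped moving. I could not read the drawer joint itself. The last top picture shows it still fully out.
- **Other objects:** the lower drawer, stand, candlestick, jar and mug look unmoved in the last pictures.
- **Small disagreements:** the top and wrist cameras differed by about 3 mm on the card edge's sideways position, so I used the wrist camera for the final alignment. The clip sat about 5 mm off the nominal grip point along its length, which I allowed for.

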